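Close a compressor housing over its collar and washer and hold it shut

ROBOT

A 6-joint arm with a two-finger parallel gripper is mounted at the origin on the work surface. World frame = base frame: x ahead of the robot, y to its left, z up, the work surface at z = 0. Lengths are in m, angles in rad, forces in N, time in s.
With the tool pointing down it reaches from about 0.4 to 0.825 m from the base axis. Payload 7 kg.
Tool frame: the origin (TCP) lies on the centre line of the jaws, within the pads' length; the fingertips stand tip_extent ahead of it and the grasp point (between the pads) lies 3 mm ahead of it (tip_extent is the distance from the TCP to the fingertips, in m); z points along the fingers, y is the line along which they close (so a half turn about z gives the same grasp; the last joint's range is limited). The gripper opens to 88 mm and grips with 3 to 60 N. Pads are 19 mm wide; open, the fingers measure 130 mm over their backs; the gripper's body (78 mm by 193 mm) begins 47 mm behind the grasp point.
Start: joints at [0.288, 0.359, 0.012, 0, -1.224, -0.288], TCP at [0.675, -0, 0.249] pointing down, gripper open.
Joint ranges: [-3.07, 3.07], [-1.43, 2.12], [-1.02, 1.25], [-3.03, 1.67], [-3.05, -0], [-3.03, 3.03]. Speed limits (rad/s): [2.39, 2.39, 3.01, 3.14, 3.14, 3.14].

INTERFACE

Orientations are given as a 3x3 rotation matrix whose columns are the frame's x, y, z axes.
In Python, from rig import get_state, read_camera, hand_in, tip_extent gives the robot as it stands.
- The arm moves only by the shell command python3 -m creep 'ROWS' [OPENING] [FORCE]. ROWS is a JSON object whose one key "commands" holds a list of rows, each an object of numbers: "x", "y", "z": the shift along the world's x, y, z in units of 40 mm (1.0 is 40 mm); "rx", "ry", "rz": the turn, a rotation vector about the world's x, y, z in units of 6 degrees (1.0 is 6 degrees). In form: {"commands": [{"x": .., "y": .., "z": .., "rx": .., "ry": .., "rz": ..}, ...]}. A call has 1 to 10 rows; each row shifts and turns the commanded pose from where the row before left it; what a row does not reach is not made up. A row lasts 1/8 s, in which the tool goes at most 62.5 mm and 10.7 degrees, less where a joint would pass 70% of its speed; a pose out of reach is approached as far as the arm can. A call is refused whole if a number of a shift passes 1 or a number of a turn 1, either way. A call with a gripper value outside its range is refused whole. OPENING is the opening, from -1 (shut) to 1 (fully open), set as the call begins (- or left out, the last holds). The fingers move at their own pace and stop on an object; FORCE is the grip in N (left out, the last holds). Time passes only in rows, so rows that do not move let the fingers close. It gives the time, the measured TCP pose, the force, the opening and the grip force at its end, in the units of the state.
- get_state(): the state, without advancing time (a new reading comes with each control period).
- read_camera(name): name is "scene" or "side" or "wrist"; returns a dict with "color" (420x560x3 uint8, blue, green, red), "fx", "fy", "cx", "cy" (pixels), "R" (3x3) and "t" (3): a world point X has camera coordinates R X + t; the wrist camera has in their place "mount" (4x4, takes a point from camera to tool coordinates, whose origin is the TCP and whose axes are the flange's). Camera axes: x right, y down, z forward; pixel columns grow to the right and rows downward; lengths in m; the calibration is good to about 2 mm. A picture is of the moment at which its call begins: read the wrist's pose just before it. There is no depth.
- hand_in(): hands the job in; it is judged then, once.
The state is a dict: "t": time; "joint_positions": joint angles; "qvel": joint speeds; "tau": joint torques, N m; "tool_pos": TCP position; "tool_rot": TCP orientation; "force": force on the tool from outside, world axes, zero at the start; "wrist_torque": the same for the moment, N m; "width": finger opening in m; "grasp_force": force on a finger pad.
Only numpy, scipy, OpenCV 4.12 (cv2) and the standard library are available. Lean on these libraries where they do the work, as an engineer would, in place of code of your own. Each camera call takes 0.05 s, during which the arm holds its last target. There are 200 camera calls.

TASK

Thread the tall collar and then the thin washer fully home on the stepped post of the lower compressor housing. Then fit the end cover over the two dowels until it sits flush on the housing, and finish while still gripping the cover and pressing it down firmly, with a push of about 15 N: do not let go. Leave the wrench, the pipe fitting and the steel pan where they are.

Things in the scene. Friction and masses are not known exactly. Their poses are not given: they have to be found in the camera images.
- housing: lower half of a compressor housing, fixed to the bench: aluminium block 70 (x) x 130 (y) mm on a blue fixture plate 100 x 170 x 12 mm; its flat upper face is 32 mm above the bench. A steel post stands in the middle of the face, two equal steel dowels at y = +46 and -46 mm. Origin: centre of the underside, on the post's axis; z up.
- housing_face (a point): foot of the stepped steel post, on the housing's upper face (32 mm above the housing's origin, same axes). Post: diameter 24 mm for the first 14 mm above the face, then diameter 14 mm up to 28 mm above the face, last 3 mm tapered.
- dowel_a (a point): tip of the dowel at y = +46 mm of the housing: diameter 10 mm, 36 mm tall above the face, last 4 mm tapered
- dowel_b (a point): tip of the equal dowel at y = -46 mm of the housing
- collar: the tall steel ring: outside diameter 44 mm, bore 28 mm, 16 mm high, 0.11 kg, lying flat on the bench at the start. Origin: centre of its underside, z along its axis. Home = resting on the housing's face round the thick part of the post; it stands 2 mm above the post's step.
- washer: the thin steel ring: outside diameter 40 mm, bore 18 mm, 8 mm high, 0.06 kg, lying flat on the bench at the start. Its bore passes only the thin part of the post. Origin: centre of its underside, z along its axis. Home = resting on the collar, its underside 16 mm above the housing's face.
- cover: aluminium end cover standing on the bench the way up it will sit, 0.36 to 0.54 kg: block 70 (x) x 130 (y) x 30 mm with two through-holes, diameter 12.4 mm, at y = +46 and -46 mm, and a round pocket in its underside, diameter 54 mm, 30 mm deep, for post and rings. Either way round fits. Origin: centre of the underside, z up. Seated, the underside lies on the housing's face, dowels 6 mm proud.
- cover_block (a point): centre of the top of the cover's square port block, to grip it by: 28 x 28 mm, faces along the cover's x and y, its top 79 mm above the cover's underside; it stands on a disc of diameter 64 mm whose top is 38 mm above the underside. Same axes as the cover.
- wrench: bystander: steel wrench lying flat on the bench beyond the housing (origin near its middle, long axis x)
- fitting: bystander: small aluminium pipe fitting, foot 30 x 50 x 14 mm with a 20 mm stub, 44 mm tall, between robot and housing; origin centre of its underside
- pan: bystander: open steel pan 160 (x) x 240 (y) x 50 mm, at the far left of the work; origin centre of its underside
There are look-alikes about, which are no part of the job. Leave any brown or turquoise look-alike of the collar alone.

How it is judged:
On the way, in this order (a step that is already met when the one before it is completed fails the run):
1. the tall collar is fully home on the post (z of collar in the frame of housing_face between -0.002 and 0.002 m and horizontal distance between collar and housing_face below 0.004 m and angle between collar's own z axis and vertical below 0.06 rad), for 0.2 s.
2. the thin washer is fully home on the post, on top of the collar (all of step 1 and z of washer in the frame of housing_face between 0.0138 and 0.0182 m and horizontal distance between washer and housing_face below 0.004 m and angle between washer's own z axis and vertical below 0.08 rad), for 0.2 s.
3. the cover is down on its dowels, flush on the housing, and pressed (z of cover in the frame of housing_face between -0.002 and 0.002 m and horizontal distance between cover and housing_face below 0.003 m and angle between cover's own z axis and vertical below 0.03 rad and angle between the y axis of cover and the y axis of housing, either way round below 0.06 rad and contact force between cover and housing above 9 N and contact force between the fingers and cover above 2 N), for 0.2 s.
At the end, for the whole second after the job is handed in: Collar on the housing face, washer on the collar (2 mm in height, 4 mm off the axis, flat); cover flush on the face (2 mm in height, 3 mm sideways, 0.06 rad turned, 0.03 rad level), gripped by the fingers and pressing on the housing with over 9 N in all, its weight (at most 5.4 N) included (all of step 2 and all of step 3); the arm keeps its last pose, push and grip.
It fails at once if the wrench was shifted by more than 25 mm (distance of wrench from where it was at the start of the episode above 0.025 m).
It fails at once if the fitting was shifted by more than 25 mm (distance of fitting from where it was at the start of the episode above 0.025 m).
It fails at once if the pan was shifted by more than 25 mm (distance of pan from where it was at the start of the episode above 0.025 m).
It also fails if it takes over 67 s, if anything falls off the work surface, if the arm or the gripper's body presses on something with over 40 N, if the wrist force passes 120 N, or if a joint passes its speed limit or range.

## Working session

There is one attempt and no reset: what is moved stays moved. The work goes in short steps, Python scripts to look and compute and a shell command to move; the robot and the scene stay as the last step left them, time stands still between calls to the robot, and variables do not carry over. Pictures are saved under pics/ and viewed, at most 10 in all, crops included, and the job is handed in when it is done.

```bash
ls; mkdir -p pics; python3 - <<'E'
from rig import *
import cv2,numpy as np
print(tip_extent); s=get_state(); print(s)
for n in ["scene","side","wrist"]:
    c=read_camera(n); cv2.imwrite(f"pics/{n}0.png",c["color"]); np.save(f"pics/{n}0.npy",c,allow_pickle=True)
    print(n,{k:(np.round(v,4).tolist() if k!='color' else 0) for k,v in c.items()})
E
```

```text
pics
0.022
{'t': 0.0, 'joint_positions': array([ 2.88085127e-01,  3.59370344e-01,  1.10303275e-02, -3.78990866e-04,
       -1.22409515e+00, -2.88108659e-01]), 'qvel': array([-0.00095347, -0.00110555,  0.00100154, -0.00019119, -0.00183717,
        0.00013564]), 'tau': array([-8.00930356e-04, -5.82726967e+01,  2.93058443e+01,  6.99745238e+00,
        6.93249181e-03, -2.06530804e-04]), 'tool_pos': array([ 6.74527720e-01, -2.96523857e-05,  2.47615742e-01]), 'tool_rot': array([[-1.52500555e-04, -9.99998590e-01, -1.67255212e-03],
       [-9.99999981e-01,  1.52707937e-04, -1.23864186e-04],
       [ 1.24119424e-04,  1.67253320e-03, -9.99998594e-01]]), 'force': array([0.32693412, 1.12525483, 0.62842076]), 'wrist_torque': array([-0.07700615, -0.04704941, -0.00208302]), 'grasp_force': 0.0, 'width': 0.08772287413606374}
scene {'color': 0, 'fx': 485.4741, 'fy': 485.4741, 'cx': 279.6933, 'cy': 204.6819, 'R': [[-0.5886, 0.8083, 0.0107], [0.5017, 0.3757, -0.7792], [-0.6339, -0.4533, -0.6267]], 't': [0.3817, -0.2122, 1.6545]}
side {'color': 0, 'fx': 514.9584, 'fy': 514.9584, 'cx': 290.2011, 'cy': 200.7353, 'R': [[0.9984, -0.0567, -0.0082], [-0.0422, -0.6308, -0.7748], [0.0388, 0.7739, -0.6321]], 't': [-0.5877, 0.0744, 1.3549]}
wrist {'color': 0, 'fx': 308.0863, 'fy': 308.0863, 'cx': 278.6531, 'cy': 210.6653, 'mount': [[0.0007, -0.968, -0.2508, 0.0673], [1.0, 0.0006, 0.0006, -0.0011], [-0.0005, -0.2508, 0.968, -0.1358], [0.0, 0.0, 0.0, 1.0]]}
```

View pics/scene0.png

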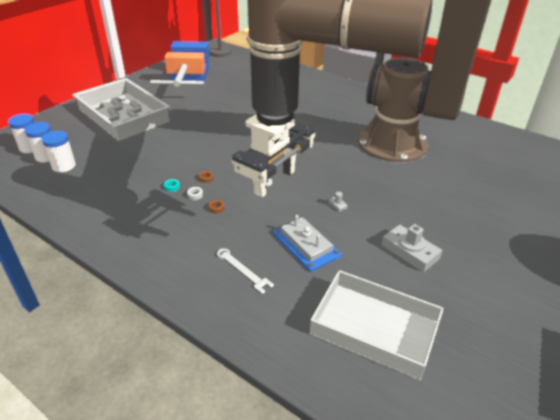

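View pics/side0.png

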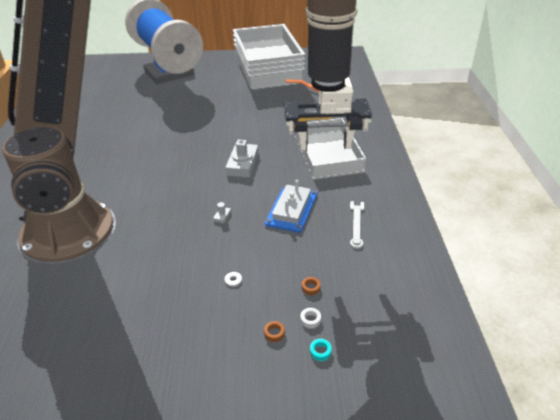

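Scene view: silver ring at (195,193), with brown look-alikes at (206,176) and (216,206) and a turquoise one at (172,185). The housing is at (307,240), the cover at (413,245), the fitting at (339,202), and the wrench at (245,270). 
Side view: silver ring at (311,318) and thinner white ring at (234,279). Browns are at (311,286) and (274,331), turquoise at (320,349). The collar looks like (311,318) and the washer (234,279). I'll check this in a crop and compute positions.

```bash
cat > h.py <<'E'
import numpy as np,cv2
from rig import *
def cam(n):
    s=get_state(); c=read_camera(n)
    if n=="wrist":
        m=np.array(c["mount"]); R=s["tool_rot"]@m[:3,:3]; t=s["tool_rot"]@m[:3,3]+s["tool_pos"]
        c["R"]=R.T; c["t"]=-R.T@t
    return c
def load(n): return np.load(f"pics/{n}.npy",allow_pickle=True).item()
def K(c): return np.array([[c["fx"],0,c["cx"]],[0,c["fy"],c["cy"]],[0,0,1.]])
def proj(c,X):
    X=np.atleast_2d(X)@np.array(c["R"]).T+np.array(c["t"]); p=X@K(c).T; return p[:,:2]/p[:,2:]
def plane(c,uv,z):
    R=np.array(c["R"]); o=-R.T@np.array(c["t"]); d=R.T@np.linalg.inv(K(c))@[uv[0],uv[1],1]
    return o+d*(z-o[2])/d[2]
E
python3 - <<'E'
from h import *
s,d=load("scene0"),load("side0")
for n,c,uv,z in [("ring",d,(311,318),.016),("ring",s,(195,193),.016),("washer",d,(234,279),.008),("housing",d,(292,205),.032),("housing",s,(306,240),.032),("cover",d,(242,160),.03),("cover",s,(412,246),.03),("coverblk",d,(241,144),.079),("coverblk",s,(414,231),.079),("fit",d,(222,215),.01),("br",d,(311,286),.016),("br",d,(274,331),.016),("tq",d,(320,349),.016)]:
    print(n,plane(c,uv,z).round(3))
a=cv2.resize(d["color"][255:370,200:350],None,fx=4,fy=4,interpolation=3)
b=cv2.resize(d["color"][130:240,200:330],None,fx=4,fy=4,interpolation=3)
cv2.imwrite("pics/crop1.png",a);cv2.imwrite("pics/crop2.png",b)
E
```

```text
ring [ 0.614 -0.341  0.016]
ring [ 0.621 -0.321  0.016]
washer [ 0.445 -0.212  0.008]
housing [0.595 0.021 0.032]
housing [0.61  0.053 0.032]
cover [0.458 0.244 0.03 ]
cover [0.468 0.277 0.03 ]
coverblk [0.458 0.256 0.079]
coverblk [0.469 0.273 0.079]
fit [0.407 0.018 0.01 ]
br [ 0.622 -0.251  0.016]
br [ 0.534 -0.37   0.016]
tq [ 0.625 -0.42   0.016]
```

View pics/crop1.png

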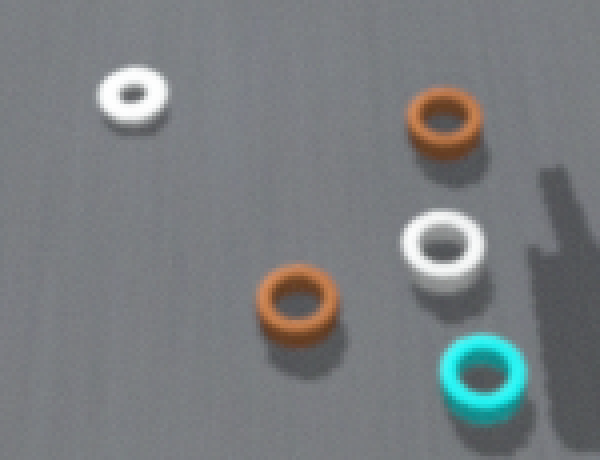

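The crop confirms the choice: the washer (thin, small bore) is at side pixel (234,279) and the tall silver collar at (311,318). The browns and the turquoise ring are clearly different. The two cameras disagree by 20–30 mm, so I'll check that next.

```bash
python3 - <<'E'
from h import *
s,d=load("scene0"),load("side0")
for n,a,b in [("ring",(195,191.5),(311,316)),("brown",(206,175),(311,285)),("tq",(172,184),(320,347)),("dowel?",(306,240),(292,205))]:
    P=[K(c)@np.c_[np.array(c["R"]),np.array(c["t"])] for c in (s,d)]
    X=cv2.triangulatePoints(P[0],P[1],np.array(a,float),np.array(b,float)); X=(X[:3]/X[3]).T
    print(n,X.round(3),proj(s,X).round(1)-a,proj(d,X).round(1)-b)
for c in(s,d): print(proj(c,[[.675,0,.226],[.675,0.05,.226],[.675,-.05,.226]]).round(0).tolist())
print([ (np.array(c["R"])@np.array(c["R"]).T).round(3).tolist() for c in (s,d)])
# white blobs
for n,c in(("scene",s),("side",d)):
    m=(c["color"].min(2)>195).astype(np.uint8)
    k,l,st,ce=cv2.connectedComponentsWithStats(m)
    for i in range(1,k):
        if 25<st[i,4]<900: print(n,st[i].tolist(),ce[i].round(1))
E
```

```text
ring [[ 0.614 -0.331  0.011]] [[-0.5  0.3]] [[-0.6 -0.3]]
brown [[ 0.609 -0.295  0.077]] [[-3.3  1.9]] [[-3.7 -2.3]]
tq [[ 0.626 -0.411  0.011]] [[-0.1  0.1]] [[-0.2 -0.1]]
dowel? [[0.595 0.043 0.014]] [[-0.4  0.3]] [[-0.3 -0.3]]
[[274.0, 182.0], [292.0, 191.0], [256.0, 175.0]]
[[325.0, 147.0], [323.0, 136.0], [328.0, 159.0]]
[[[1.0, 0.0, -0.0], [0.0, 1.0, 0.0], [-0.0, 0.0, 1.0]], [[1.0, 0.0, 0.0], [0.0, 1.0, 0.0], [0.0, 0.0, 1.0]]]
scene [103, 0, 22, 78, 501] [113.6  37.8]
scene [176, 64, 27, 19, 125] [183.5  76. ]
scene [75, 79, 73, 44, 720] [101.3  95.1]
scene [534, 79, 7, 8, 30] [537.5  82.5]
scene [507, 95, 26, 31, 297] [521.2 112.6]
scene [498, 96, 13, 13, 57] [502.9 101.8]
scene [470, 100, 6, 11, 39] [472.8 104.9]
scene [249, 119, 45, 35, 477] [275.2 134.5]
scene [16, 129, 8, 5, 29] [ 19.3 130.8]
scene [32, 138, 9, 6, 33] [ 35.4 140.1]
scene [50, 143, 25, 29, 438] [ 63.5 157. ]
scene [292, 156, 3, 16, 36] [292.8 162.7]
scene [261, 171, 11, 25, 90] [264.7 183. ]
scene [188, 187, 14, 10, 79] [194.7 191.8]
scene [284, 218, 47, 38, 589] [308.5 237.3]
scene [393, 226, 13, 7, 55] [399.8 229.7]
scene [406, 239, 34, 23, 298] [424.9 250.5]
scene [221, 251, 52, 42, 374] [247.1 272. ]
side [0, 0, 15, 60, 739] [ 6.3 26.6]
side [157, 20, 26, 13, 73] [168.2  23.9]
side [282, 24, 23, 31, 95] [293.2  39.5]
side [234, 29, 65, 32, 664] [263.4  50.5]
side [337, 78, 15, 15, 103] [346.7  86.8]
side [247, 144, 10, 13, 93] [251.1 149.4]
side [226, 146, 14, 22, 143] [232.6 159.6]
side [273, 185, 37, 33, 561] [290.8 201.1]
side [350, 201, 14, 45, 330] [356.2 223.1]
side [214, 212, 6, 7, 29] [216.7 215.7]
side [225, 272, 17, 13, 153] [232.8 278. ]
side [301, 308, 20, 16, 162] [310.3 315.4]
```

View pics/crop2.png

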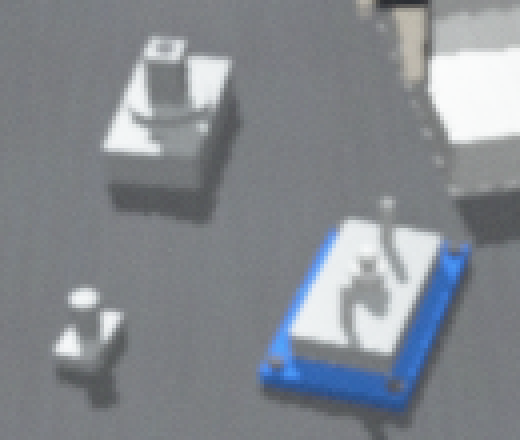

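View pics/wrist0.png

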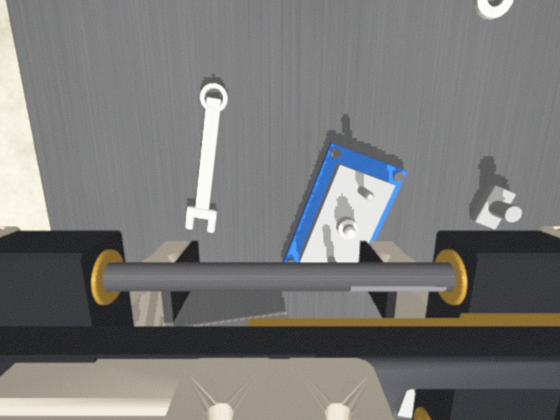

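Side crop: cover at upper left with its block on top and a long edge tilted, housing with post and dowels at lower right. Wrist view: post tip at (347,230), dowel at (366,192), wrench at (208,150), fitting at (500,208), washer at the top edge (495,3). I'll measure from the wrist image and plan a path over the rings.

```bash
python3 - <<'E'
from h import *
c=load("wrist0"); s=get_state(); m=np.array(c["mount"]); R=s["tool_rot"]@m[:3,:3]; t=s["tool_rot"]@m[:3,3]+s["tool_pos"]; c["R"]=R.T;c["t"]=-R.T@t
print("cam",t)
print("post",plane(c,(347,229),.060),"dowel b tip",plane(c,(365,191),.068))
for uv in[(333,146),(406,172),(289,262)]: print("plate corner",plane(c,uv,.012))
for uv in[(341,164),(397,184)]: print("block corner",plane(c,uv,.032))
print("washer",plane(c,(495,2),.008),"fit",plane(c,(513,214),.044),"wrench",plane(c,(213,97),.005),plane(c,(200,220),.005))
E
```

```text
cam [ 0.67592855 -0.06733251  0.38369414]
post [0.5999342  0.03735449 0.06      ] dowel b tip [ 0.58539031 -0.00676815  0.068     ]
plate corner [ 0.61101991 -0.0500789   0.012     ]
plate corner [ 0.52143673 -0.01936156  0.012     ]
plate corner [0.66170406 0.09798138 0.012     ]
block corner [ 0.60453064 -0.03099556  0.032     ]
block corner [ 0.53869831 -0.00808301  0.032     ]
washer [ 0.44326162 -0.20134799  0.008     ] fit [0.40725825 0.02451216 0.044     ] wrench [ 0.75136757 -0.10529379  0.005     ] [0.7758166  0.04308184 0.005     ]
```

```bash
python3 -m creep '{"commands":[{"x":-0.2,"y":-0.96,"z":-0.1},{"x":-0.2,"y":-0.96,"z":-0.1},{"x":-0.2,"y":-0.96,"z":-0.2},{"x":-0.2,"y":-0.96,"z":-0.2},{"x":-0.2,"y":-0.96,"z":-0.2},{"x":-0.2,"y":-0.96,"z":-0.2},{"x":-0.2,"y":-0.96,"z":-0.2},{"x":0},{"x":0}]}' 1
python3 - <<'E'
from h import *
c=cam("wrist"); cv2.imwrite("pics/w1.png",c["color"]); np.save("pics/w1.npy",c,allow_pickle=True)
m=(c["color"].min(2)>185).astype(np.uint8)
m[240:]=0
k,l,st,ce=cv2.connectedComponentsWithStats(m)
for i in range(1,k):
    if st[i,4]>80: print(st[i].tolist(),ce[i].round(1),plane(c,ce[i],.016).round(4))
E
```

```text
[0, 0, 50, 230, 6372] [ 16.6 144.6] [ 0.9809 -0.0516  0.016 ]
[478, 0, 35, 19, 427] [493.6   8.3] [ 0.4487 -0.1927  0.016 ]
[186, 83, 42, 150, 2331] [207. 159.] [ 0.7599 -0.0351  0.016 ]
[310, 165, 85, 75, 3271] [353.1 206.2] [0.5837 0.0221 0.016 ]
[503, 190, 12, 13, 112] [507.9 196.1] [0.3956 0.0095 0.016 ]
[476, 202, 25, 27, 309] [487.7 218.1] [0.4156 0.0374 0.016 ]
[505, 207, 17, 15, 196] [513.1 213.9] [0.385 0.032 0.016]$.commands[0]: bad value
```

View pics/w1.png

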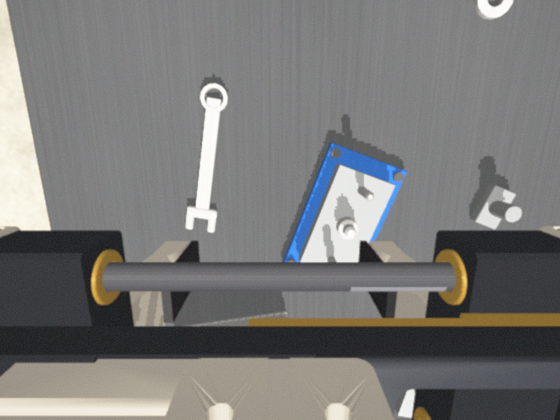

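The image is unchanged because the call was refused; every row seems to need all six keys.

```bash
python3 -m creep '{"commands":[{"x":-0.2,"y":-0.96,"z":-0.1,"rx":0,"ry":0,"rz":0},{"x":-0.2,"y":-0.96,"z":-0.1,"rx":0,"ry":0,"rz":0},{"x":-0.2,"y":-0.96,"z":-0.2,"rx":0,"ry":0,"rz":0},{"x":-0.2,"y":-0.96,"z":-0.2,"rx":0,"ry":0,"rz":0},{"x":-0.2,"y":-0.96,"z":-0.2,"rx":0,"ry":0,"rz":0},{"x":-0.2,"y":-0.96,"z":-0.2,"rx":0,"ry":0,"rz":0},{"x":-0.2,"y":-0.96,"z":-0.2,"rx":0,"ry":0,"rz":0},{"x":0,"y":0,"z":0,"rx":0,"ry":0,"rz":0},{"x":0,"y":0,"z":0,"rx":0,"ry":0,"rz":0}]}' 1
cat >> h.py <<'E'
def blobs(c,thr=185,mn=80,z=.016,rmax=235):
    m=(c["color"].min(2)>thr).astype(np.uint8); m[rmax:]=0
    k,l,st,ce=cv2.connectedComponentsWithStats(m)
    for i in range(1,k):
        if st[i,4]>mn:
            cn=np.argwhere(l==i)[:,::-1].astype(np.float32)
            hull=cv2.convexHull(cn); e=cv2.fitEllipse(hull) if len(hull)>5 else None
            print(st[i].tolist(),"ellipse",np.round(e[0],1),np.round(e[1],1),plane(c,e[0],z).round(4))
E
python3 - <<'E'
from h import *
c=cam("wrist"); cv2.imwrite("pics/w2.png",c["color"]); np.save("pics/w2.npy",c,allow_pickle=True)
print(get_state()["tool_pos"],get_state()["force"]); blobs(c)
E
```

```text
t: 1.32
tool_pos: [0.6189, -0.2688, 0.2004]
tool_rot: [[-0.001, -1.0, -0.0], [-1.0, 0.001, 0.0], [-0.0, 0.0, -1.0]]
force: [0.4, 0.2, -0.1]
width: 0.0877
grasp_force: 0.0
[ 0.61918604 -0.26834337  0.20065689] [ 0.77930981 -0.30090655 -0.16437967]
[263, 112, 43, 44, 910] ellipse [283.9 133.6] [42.9 44.3] [ 0.6145 -0.3334  0.016 ]
```

View pics/w2.png

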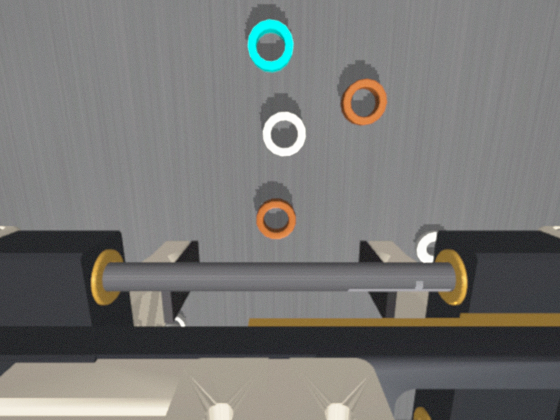

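This view shows the silver collar at (284,134), turquoise at (270,46), browns at (364,102) and (276,219), and the washer partly hidden at (430,248). The collar's 44 px size fits its 44 mm diameter at that range. Descending with the fingers along x and the neighbours clear.

```bash
python3 -m creep '{"commands":[{"x":-0.12,"y":-0.82,"z":-0.6,"rx":0,"ry":0,"rz":0},{"x":0,"y":-0.81,"z":-0.9,"rx":0,"ry":0,"rz":0},{"x":0,"y":0,"z":-1,"rx":0,"ry":0,"rz":0},{"x":0,"y":0,"z":-1,"rx":0,"ry":0,"rz":0},{"x":0,"y":0,"z":-0.6,"rx":0,"ry":0,"rz":0},{"x":0,"y":0,"z":-0.3,"rx":0,"ry":0,"rz":0},{"x":0,"y":0,"z":0,"rx":0,"ry":0,"rz":0}]}' 0.5
python3 -m creep '{"commands":[{"x":0,"y":0,"z":0,"rx":0,"ry":0,"rz":0},{"x":0,"y":0,"z":0,"rx":0,"ry":0,"rz":0},{"x":0,"y":0,"z":0,"rx":0,"ry":0,"rz":0},{"x":0,"y":0,"z":0,"rx":0,"ry":0,"rz":0},{"x":0,"y":0,"z":0,"rx":0,"ry":0,"rz":0}]}' -1 25
```

```text
t: 2.25
tool_pos: [0.6147, -0.3334, 0.0246]
tool_rot: [[0.001, -1.0, -0.0], [-1.0, -0.001, -0.0], [0.0, 0.0, -1.0]]
force: [-0.1, -0.6, 0.4]
width: 0.0654
grasp_force: 0.0
t: 2.88
tool_pos: [0.6145, -0.3341, 0.0254]
tool_rot: [[0.0, -1.0, 0.001], [-1.0, -0.0, -0.0], [0.0, -0.001, -1.0]]
force: [-1.3, 2.2, 5.8]
width: 0.0431
grasp_force: 25.0
```

```bash
python3 -m creep '{"commands":[{"x":0,"y":0,"z":0.5,"rx":0,"ry":0,"rz":0},{"x":0,"y":0,"z":0.9,"rx":0,"ry":0,"rz":0},{"x":0,"y":0.4,"z":1,"rx":0,"ry":0,"rz":-0.3},{"x":0,"y":0.8,"z":1,"rx":0,"ry":0,"rz":-0.4},{"x":0,"y":1,"z":0.6,"rx":0,"ry":0,"rz":-0.4},{"x":0,"y":1,"z":0.4,"rx":0,"ry":0,"rz":-0.4},{"x":0,"y":1,"z":0,"rx":0,"ry":0,"rz":-0.4},{"x":0,"y":1,"z":0,"rx":0,"ry":0,"rz":-0.4},{"x":0,"y":1,"z":0,"rx":0,"ry":0,"rz":-0.4},{"x":0,"y":1,"z":0,"rx":0,"ry":0,"rz":-0.35}]}'
python3 -m creep '{"commands":[{"x":0,"y":1,"z":0,"rx":0,"ry":0,"rz":0},{"x":0.1,"y":1,"z":0,"rx":0,"ry":0,"rz":0},{"x":0.04,"y":1,"z":0,"rx":0,"ry":0,"rz":0},{"x":0,"y":0.6,"z":0,"rx":0,"ry":0,"rz":0},{"x":0,"y":0,"z":0,"rx":0,"ry":0,"rz":0},{"x":0,"y":0,"z":0,"rx":0,"ry":0,"rz":0},{"x":0,"y":0,"z":0,"rx":0,"ry":0,"rz":0}]}'
python3 - <<'E'
from h import *
c=cam("wrist"); cv2.imwrite("pics/w3.png",c["color"]); np.save("pics/w3.npy",c,allow_pickle=True)
print(get_state()["tool_pos"]); 
th=-0.32;Rz=np.array([[np.cos(th),-np.sin(th),0],[np.sin(th),np.cos(th),0],[0,0,1]])
h=np.array([.6,.0374,0])
print(proj(c,h+np.array([[0,0,.06],[0,-.046,.068],[0,.046,.068],[-.035,-.065,.032],[.035,-.065,.032],[-.05,-.085,.012],[.05,-.085,.012]])@Rz.T).round(1).tolist())
cv2.imwrite("pics/w3c.png",cv2.resize(c["color"][40:240,180:400],None,fx=3,fy=3,interpolation=cv2.INTER_CUBIC)[:600])
E
```

```text
t: 4.12
tool_pos: [0.614, -0.0448, 0.2018]
tool_rot: [[-0.315, -0.949, 0.001], [-0.949, 0.315, 0.0], [-0.001, -0.001, -1.0]]
force: [0.3, 0.6, -1.7]
width: 0.043
grasp_force: 25.0
t: 5.0
tool_pos: [0.6197, 0.097, 0.2007]
tool_rot: [[-0.315, -0.949, -0.0], [-0.949, 0.315, -0.0], [0.0, -0.0, -1.0]]
force: [0.5, 0.0, -0.7]
width: 0.0432
grasp_force: 25.0
[0.61975336 0.09707123 0.20068488]
[[279.7, 135.8], [279.8, 77.5], [279.7, 189.5], [318.2, 61.7], [241.1, 61.6], [332.0, 43.4], [227.2, 43.4]]
```

View pics/w3c.png

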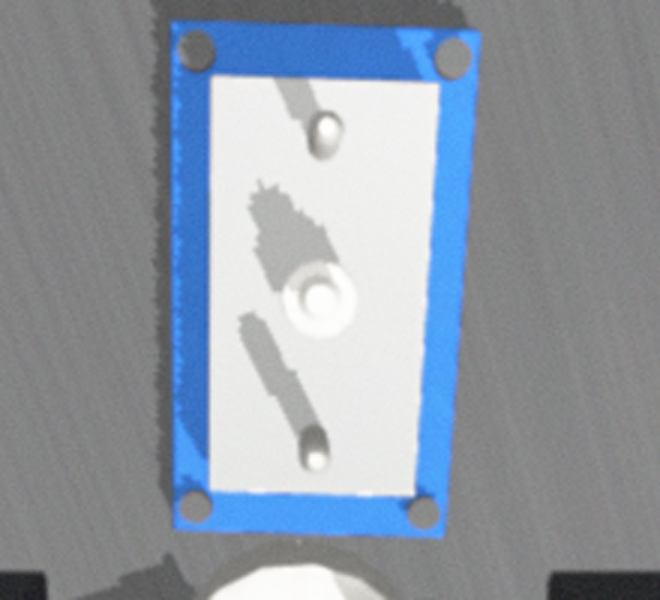

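The crop shows the housing cleanly: post tip (320,295), dowel b tip (327,126), dowel a tip (316,457), and block and plate corners all visible. The held collar is at the lower edge. Fitting the pose.

```bash
cat > fit.py <<'E'
from h import *
from scipy.optimize import least_squares
c=load("w3")
P=np.array([[0,0,.06],[0,-.046,.068],[0,.046,.068],[.035,-.065,.032],[-.035,-.065,.032],[.035,.065,.032],[-.035,.065,.032],[.05,-.085,.012],[-.05,-.085,.012],[.05,.085,.012],[-.05,.085,.012]])
U=np.array([[320,295],[327,126],[316,457],[211,76],[440,84],[209,490],[415,497],[172,20],[483,32],[172,530],[443,538]])/3.+[180-1/3,40-1/3]
def f(p,full=0):
    T=np.array([[np.cos(p[2]),-np.sin(p[2]),0],[np.sin(p[2]),np.cos(p[2]),0],[0,0,1]])
    r=proj(c,P@T.T+[p[0],p[1],p[3] if len(p)>3 else 0])-U
    return r.ravel()
for p0 in ([.6,.037,-.32],[.6,.037,-.32,0.]):
    r=least_squares(f,p0,loss="soft_l1"); print(r.x.round(4)); print(f(r.x).reshape(-1,2).round(1).tolist())
E
python3 fit.py; python3 - <<'E'
from h import *
c=load("w3"); s=get_state(); R=s["tool_rot"];t=s["tool_pos"]
# held collar: expected top outline nearest row, tool coords; collar bottom ~ tip-3mm
a=np.linspace(0,6.28,72)
for z in(.025,.009):
    X=np.c_[.022*np.cos(a),.022*np.sin(a),0*a+z]@R.T+t; p=proj(c,X); print(z,p[:,1].min(),p[p[:,1].argmin()])
E
```

```text
[ 0.5953  0.0424 -0.3513]
[[0.2, 1.6], [0.2, 0.2], [-0.2, 1.0], [-0.0, -0.7], [0.5, -0.8], [-0.4, 0.4], [-0.2, 0.2], [-0.7, -1.0], [0.1, -1.3], [-0.2, 0.3], [0.7, 0.4]]
[ 0.5953  0.0424 -0.3517 -0.0026]
[[0.2, 1.6], [0.2, 0.7], [-0.2, 0.5], [0.3, -0.2], [0.2, -0.2], [-0.1, -0.2], [-0.5, -0.4], [-0.2, -0.3], [-0.3, -0.6], [0.1, -0.3], [0.4, -0.2]]
0.025 216.64053377197166 [280.43423073 216.64053377]
0.009 225.40265387552077 [280.6301009  225.40265388]
```

```bash
python3 - <<'E'
from h import *
c=load("w3")
for u in(268,280,292): print(u,[(r,*c["color"][r,u].tolist()) for r in range(212,242,1)])
im=c["color"][205:245,235:325]; cv2.imwrite("pics/col.png",cv2.resize(im,None,fx=8,fy=8,interpolation=cv2.INTER_CUBIC))
E
```

```text
268 [(212, 246, 156, 70), (213, 247, 157, 72), (214, 248, 162, 75), (215, 248, 159, 71), (216, 245, 154, 81), (217, 199, 137, 107), (218, 146, 133, 129), (219, 127, 128, 129), (220, 131, 130, 131), (221, 123, 124, 125), (222, 121, 125, 123), (223, 119, 123, 125), (224, 118, 120, 123), (225, 120, 122, 122), (226, 123, 127, 128), (227, 123, 128, 128), (228, 145, 148, 149), (229, 208, 212, 215), (230, 240, 243, 245), (231, 248, 250, 251), (232, 249, 251, 251), (233, 249, 251, 251), (234, 250, 251, 252), (235, 250, 252, 252), (236, 251, 252, 252), (237, 251, 252, 252), (238, 251, 252, 253), (239, 252, 253, 253), (240, 252, 253, 253), (241, 253, 254, 254)]
280 [(212, 247, 161, 77), (213, 247, 161, 77), (214, 247, 159, 75), (215, 248, 163, 79), (216, 248, 160, 78), (217, 232, 149, 90), (218, 173, 134, 119), (219, 134, 132, 133), (220, 135, 136, 139), (221, 127, 132, 133), (222, 123, 123, 124), (223, 123, 126, 126), (224, 125, 127, 128), (225, 122, 125, 125), (226, 122, 126, 128), (227, 136, 140, 142), (228, 194, 194, 198), (229, 240, 243, 245), (230, 248, 249, 250), (231, 247, 249, 250), (
[... 177 characters left out ...]
40, 250, 252, 253), (241, 240, 243, 245)]
292 [(212, 246, 157, 72), (213, 248, 162, 77), (214, 248, 159, 76), (215, 248, 160, 74), (216, 250, 163, 75), (217, 252, 167, 93), (218, 205, 146, 121), (219, 140, 133, 131), (220, 131, 128, 130), (221, 129, 131, 129), (222, 125, 129, 127), (223, 121, 119, 123), (224, 119, 119, 122), (225, 121, 123, 125), (226, 121, 126, 125), (227, 128, 135, 134), (228, 125, 126, 127), (229, 129, 129, 132), (230, 155, 160, 162), (231, 200, 202, 204), (232, 215, 220, 219), (233, 213, 219, 219), (234, 222, 226, 227), (235, 230, 232, 234), (236, 242, 245, 246), (237, 248, 250, 251), (238, 251, 252, 252), (239, 251, 252, 252), (240, 251, 252, 252), (241, 251, 252, 252)]
```

View pics/col.png

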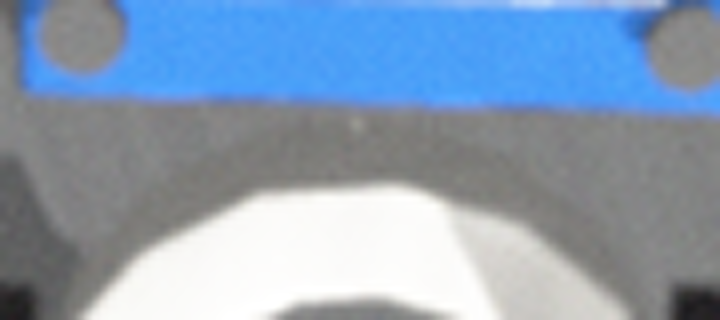

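The held collar is well centred between the fingers and sits about 1 mm toward −tool‑x. Moving above the post, then down in stages.

```bash
python3 -m creep '{"commands":[{"x":-0.31,"y":-0.7,"z":-0.3,"rx":0,"ry":0,"rz":-0.3},{"x":-0.31,"y":-0.69,"z":-0.5,"rx":0,"ry":0,"rz":0},{"x":0,"y":0,"z":-0.8,"rx":0,"ry":0,"rz":0},{"x":0,"y":0,"z":-0.8,"rx":0,"ry":0,"rz":0},{"x":0,"y":0,"z":-0.2,"rx":0,"ry":0,"rz":0},{"x":0,"y":0,"z":0,"rx":0,"ry":0,"rz":0},{"x":0,"y":0,"z":0,"rx":0,"ry":0,"rz":0}]}'
python3 -m creep '{"commands":[{"x":0,"y":0,"z":-0.2,"rx":0,"ry":0,"rz":0},{"x":0,"y":0,"z":-0.2,"rx":0,"ry":0,"rz":0},{"x":0,"y":0,"z":-0.2,"rx":0,"ry":0,"rz":0},{"x":0,"y":0,"z":0,"rx":0,"ry":0,"rz":0}]}'
```

```text
t: 5.92
tool_pos: [0.5959, 0.0426, 0.0979]
tool_rot: [[-0.343, -0.939, 0.002], [-0.939, 0.343, 0.0], [-0.001, -0.002, -1.0]]
force: [-0.8, -0.6, -0.6]
width: 0.043
grasp_force: 25.0
t: 6.42
tool_pos: [0.5944, 0.0422, 0.0715]
tool_rot: [[-0.344, -0.939, -0.002], [-0.939, 0.344, -0.001], [0.001, 0.001, -1.0]]
force: [-0.1, 0.5, -0.8]
width: 0.0428
grasp_force: 25.0
```

```bash
python3 -m creep '{"commands":[{"x":0,"y":0,"z":-0.1,"rx":0,"ry":0,"rz":0},{"x":0,"y":0,"z":-0.1,"rx":0,"ry":0,"rz":0},{"x":0,"y":0,"z":0,"rx":0,"ry":0,"rz":0}]}'
python3 -m creep '{"commands":[{"x":0,"y":0,"z":-0.1,"rx":0,"ry":0,"rz":0},{"x":0,"y":0,"z":-0.04,"rx":0,"ry":0,"rz":0},{"x":0,"y":0,"z":0,"rx":0,"ry":0,"rz":0}]}'
```

```text
t: 6.8
tool_pos: [0.5948, 0.0423, 0.0642]
tool_rot: [[-0.344, -0.939, -0.001], [-0.939, 0.344, -0.0], [0.0, 0.001, -1.0]]
force: [0.2, 0.1, -1.3]
width: 0.0429
grasp_force: 25.0
t: 7.18
tool_pos: [0.5949, 0.0423, 0.0588]
tool_rot: [[-0.344, -0.939, -0.0], [-0.939, 0.344, -0.0], [0.0, 0.0, -1.0]]
force: [0.1, -0.2, 0.9]
width: 0.0428
grasp_force: 25.0
```

```bash
python3 -m creep '{"commands":[{"x":0,"y":0,"z":-0.04,"rx":0,"ry":0,"rz":0},{"x":0,"y":0,"z":0,"rx":0,"ry":0,"rz":0}]}'|grep -E "pos|force"
python3 -m creep '{"commands":[{"x":0,"y":0,"z":-0.03,"rx":0,"ry":0,"rz":0},{"x":0,"y":0,"z":0,"rx":0,"ry":0,"rz":0}]}'|grep -E "pos|force"
```

```text
tool_pos: [0.5951, 0.0424, 0.0575]
force: [1.1, 0.4, -0.5]
grasp_force: 25.0
tool_pos: [0.5951, 0.0424, 0.0573]
force: [-4.3, 0.2, 9.5]
grasp_force: 25.0
```

Contact came at TCP z 0.0573, which is collar underside ≈ 0.032, so it is home. Releasing and going to the washer view pose.

```bash
python3 -m creep '{"commands":[{"x":0,"y":0,"z":0.03,"rx":0,"ry":0,"rz":0},{"x":0,"y":0,"z":0,"rx":0,"ry":0,"rz":0},{"x":0,"y":0,"z":0,"rx":0,"ry":0,"rz":0},{"x":0,"y":0,"z":0.5,"rx":0,"ry":0,"rz":0},{"x":0,"y":0,"z":0.9,"rx":0,"ry":0,"rz":0},{"x":0,"y":0,"z":0.9,"rx":0,"ry":0,"rz":0},{"x":-0.2,"y":-0.4,"z":0.9,"rx":0,"ry":0,"rz":0},{"x":-0.5,"y":-0.7,"z":0.3,"rx":0,"ry":0,"rz":0},{"x":-0.6,"y":-0.9,"z":0,"rx":0,"ry":0,"rz":0},{"x":-0.6,"y":-0.9,"z":0,"rx":0,"ry":0,"rz":0}]}' 0.5
python3 -m creep '{"commands":[{"x":-0.7,"y":-0.9,"z":0,"rx":0,"ry":0,"rz":0},{"x":-0.6,"y":-0.9,"z":0,"rx":0,"ry":0,"rz":0},{"x":0,"y":0,"z":0,"rx":0,"ry":0,"rz":0},{"x":0,"y":0,"z":0,"rx":0,"ry":0,"rz":0}]}'
python3 - <<'E'
from h import *
c=cam("wrist"); cv2.imwrite("pics/w4.png",c["color"]); np.save("pics/w4.npy",c,allow_pickle=True)
print(get_state()["tool_pos"]); blobs(c,z=.008)
d=cam("side"); cv2.imwrite("pics/side4.png",d["color"])
E
```

```text
t: 8.93
tool_pos: [0.5182, -0.0744, 0.1975]
tool_rot: [[-0.343, -0.939, 0.0], [-0.939, 0.343, 0.0], [-0.0, -0.0, -1.0]]
force: [0.5, -1.1, 0.4]
width: 0.0661
grasp_force: 0.0
t: 9.43
tool_pos: [0.4672, -0.1457, 0.1975]
tool_rot: [[-0.344, -0.939, 0.001], [-0.939, 0.344, 0.0], [-0.0, -0.001, -1.0]]
force: [-0.1, 0.2, -0.4]
width: 0.0657
grasp_force: 0.0
[ 0.46743189 -0.14534951  0.19739387]
[263, 112, 39, 41, 998] ellipse [281.5 132.2] [38.8 39.9] [ 0.4428 -0.2067  0.008 ]
```

Washer measured at (0.4428, −0.2067): 39 px ≈ 40 mm, and the area matches the 18 mm bore. Grasping it.

```bash
python3 -m creep '{"commands":[{"x":-0.31,"y":-0.77,"z":-0.6,"rx":0,"ry":0,"rz":0},{"x":-0.3,"y":-0.76,"z":-0.9,"rx":0,"ry":0,"rz":0},{"x":0,"y":0,"z":-1,"rx":0,"ry":0,"rz":0},{"x":0,"y":0,"z":-1,"rx":0,"ry":0,"rz":0},{"x":0,"y":0,"z":-0.6,"rx":0,"ry":0,"rz":0},{"x":0,"y":0,"z":-0.23,"rx":0,"ry":0,"rz":0},{"x":0,"y":0,"z":0,"rx":0,"ry":0,"rz":0}]}'
python3 -m creep '{"commands":[{"x":0,"y":0,"z":0,"rx":0,"ry":0,"rz":0},{"x":0,"y":0,"z":0,"rx":0,"ry":0,"rz":0},{"x":0,"y":0,"z":0,"rx":0,"ry":0,"rz":0},{"x":0,"y":0,"z":0,"rx":0,"ry":0,"rz":0},{"x":0,"y":0,"z":0,"rx":0,"ry":0,"rz":0}]}' -1 25
```

```text
t: 10.4
tool_pos: [0.443, -0.2064, 0.0239]
tool_rot: [[-0.343, -0.939, -0.001], [-0.939, 0.343, -0.0], [0.0, 0.001, -1.0]]
force: [-0.3, -0.4, 0.5]
width: 0.0657
grasp_force: 0.0
t: 11.02
tool_pos: [0.4429, -0.2068, 0.0246]
tool_rot: [[-0.344, -0.939, 0.001], [-0.939, 0.344, -0.0], [-0.0, -0.001, -1.0]]
force: [-0.8, 1.8, 6.3]
width: 0.0383
grasp_force: 25.0
```

```bash
python3 -m creep '{"commands":[{"x":0,"y":0,"z":0.5,"rx":0,"ry":0,"rz":0},{"x":0,"y":0,"z":0.9,"rx":0,"ry":0,"rz":0},{"x":0.3,"y":0.5,"z":0.9,"rx":0,"ry":0,"rz":0},{"x":0.5,"y":0.81,"z":0.75,"rx":0,"ry":0,"rz":0},{"x":0.6,"y":0.95,"z":0.1,"rx":0,"ry":0,"rz":0},{"x":0.6,"y":0.95,"z":0,"rx":0,"ry":0,"rz":0},{"x":0.6,"y":0.95,"z":0,"rx":0,"ry":0,"rz":0},{"x":0.6,"y":0.95,"z":0,"rx":0,"ry":0,"rz":0},{"x":0.4,"y":0.7,"z":-0.2,"rx":0,"ry":0,"rz":0},{"x":0.2,"y":0.4,"z":-0.6,"rx":0,"ry":0,"rz":0}]}'
python3 -m creep '{"commands":[{"x":0,"y":0,"z":-0.6,"rx":0,"ry":0,"rz":0},{"x":0,"y":0,"z":0,"rx":0,"ry":0,"rz":0},{"x":0,"y":0,"z":0,"rx":0,"ry":0,"rz":0}]}'
```

```text
t: 12.28
tool_pos: [0.5961, 0.0434, 0.1185]
tool_rot: [[-0.343, -0.94, 0.002], [-0.94, 0.343, 0.001], [-0.002, -0.002, -1.0]]
force: [-0.5, -0.1, -1.5]
width: 0.0385
grasp_force: 25.0
t: 12.65
tool_pos: [0.5949, 0.0414, 0.0948]
tool_rot: [[-0.344, -0.939, 0.0], [-0.939, 0.344, -0.0], [-0.0, -0.0, -1.0]]
force: [0.8, 0.1, 0.1]
width: 0.0386
grasp_force: 25.0
```

```bash
python3 -m creep '{"commands":[{"x":0,"y":0.02,"z":-0.12,"rx":0,"ry":0,"rz":0},{"x":0,"y":0,"z":-0.12,"rx":0,"ry":0,"rz":0},{"x":0,"y":0,"z":-0.1,"rx":0,"ry":0,"rz":0},{"x":0,"y":0,"z":0,"rx":0,"ry":0,"rz":0}]}'
python3 -m creep '{"commands":[{"x":0,"y":0,"z":-0.1,"rx":0,"ry":0,"rz":0},{"x":0,"y":0,"z":-0.06,"rx":0,"ry":0,"rz":0},{"x":0,"y":0,"z":0,"rx":0,"ry":0,"rz":0}]}'
python3 -m creep '{"commands":[{"x":0,"y":0,"z":-0.06,"rx":0,"ry":0,"rz":0},{"x":0,"y":0,"z":0,"rx":0,"ry":0,"rz":0}]}'
```

```text
t: 13.15
tool_pos: [0.5943, 0.0422, 0.0802]
tool_rot: [[-0.344, -0.939, -0.001], [-0.939, 0.344, -0.0], [0.0, 0.001, -1.0]]
force: [-0.4, -0.3, 0.0]
width: 0.0389
grasp_force: 25.0
t: 13.52
tool_pos: [0.5944, 0.0423, 0.0739]
tool_rot: [[-0.344, -0.939, -0.0], [-0.939, 0.344, -0.0], [0.0, 0.0, -1.0]]
force: [0.6, 0.6, -0.4]
width: 0.0384
grasp_force: 25.0
t: 13.78
tool_pos: [0.5948, 0.0424, 0.0726]
tool_rot: [[-0.343, -0.939, 0.001], [-0.939, 0.343, -0.0], [-0.0, -0.001, -1.0]]
force: [-2.4, 0.2, 6.2]
width: 0.0386
grasp_force: 25.0
```

Contact at 0.0726 puts the underside at ≈ 0.048, so the washer is home. Releasing, then checking both rings with one wrist look before moving to the cover.

```bash
python3 -m creep '{"commands":[{"x":0,"y":0,"z":0.03,"rx":0,"ry":0,"rz":0},{"x":0,"y":0,"z":0,"rx":0,"ry":0,"rz":0},{"x":0,"y":0,"z":0,"rx":0,"ry":0,"rz":0},{"x":0,"y":0,"z":0.5,"rx":0,"ry":0,"rz":0},{"x":0,"y":0,"z":0.9,"rx":0,"ry":0,"rz":0},{"x":0.2,"y":0.5,"z":0.9,"rx":0,"ry":0,"rz":0},{"x":0.36,"y":1,"z":0.85,"rx":0,"ry":0,"rz":0},{"x":0,"y":0,"z":0,"rx":0,"ry":0,"rz":0},{"x":0,"y":0,"z":0,"rx":0,"ry":0,"rz":0}]}' 0.5
python3 - <<'E'
from h import *
c=cam("wrist"); cv2.imwrite("pics/w5.png",c["color"]); np.save("pics/w5.npy",c,allow_pickle=True)
print(get_state()["tool_pos"])
E
python3 -m creep '{"commands":[{"x":-0.5,"y":0.9,"z":0.2,"rx":0,"ry":0,"rz":0},{"x":-0.7,"y":0.9,"z":0.2,"rx":0,"ry":0,"rz":0},{"x":-0.7,"y":0.9,"z":0.2,"rx":0,"ry":0,"rz":0},{"x":-0.7,"y":0.9,"z":0.2,"rx":0,"ry":0,"rz":0},{"x":-0.7,"y":0.9,"z":0.2,"rx":0,"ry":0,"rz":0},{"x":-0.1,"y":0.9,"z":0,"rx":0,"ry":0,"rz":0},{"x":0,"y":0,"z":0,"rx":0,"ry":0,"rz":0},{"x":0,"y":0,"z":0,"rx":0,"ry":0,"rz":0}]}' 1
python3 - <<'E'
from h import *
c=cam("wrist"); cv2.imwrite("pics/w6.png",c["color"]); np.save("pics/w6.npy",c,allow_pickle=True)
print(get_state()["tool_pos"])
a=load("w5")["color"][40:240,180:400]; b=c["color"][0:240,140:420]
a=cv2.resize(a,None,fx=1.5,fy=1.5,interpolation=2); b=cv2.resize(b,None,fx=2.5,fy=2.5,interpolation=2)
out=np.zeros((600,800,3),np.uint8); 
out=np.zeros((600,800,3),np.uint8); out[:480,:560]=cv2.resize(c["color"][0:240,140:420],None,fx=2,fy=2,interpolation=2)
a=load("w5")["color"][100:180,230:350]; out[:160,560:]=cv2.resize(a,None,fx=2,fy=2,interpolation=2)
cv2.imwrite("pics/last.png",out)
E
```

```text
t: 14.9
tool_pos: [0.6163, 0.1024, 0.1982]
tool_rot: [[-0.343, -0.939, -0.001], [-0.939, 0.343, -0.0], [0.001, 0.001, -1.0]]
force: [-0.4, -0.8, -0.6]
width: 0.066
grasp_force: 0.0
[0.61606473 0.101828   0.19778267]
t: 15.95
tool_pos: [0.4806, 0.3174, 0.2379]
tool_rot: [[-0.344, -0.939, -0.001], [-0.939, 0.344, -0.002], [0.002, 0.001, -1.0]]
force: [-0.1, 0.3, -0.7]
width: 0.0877
grasp_force: 0.0
[0.48086228 0.31719236 0.23812904]
```

View pics/last.png

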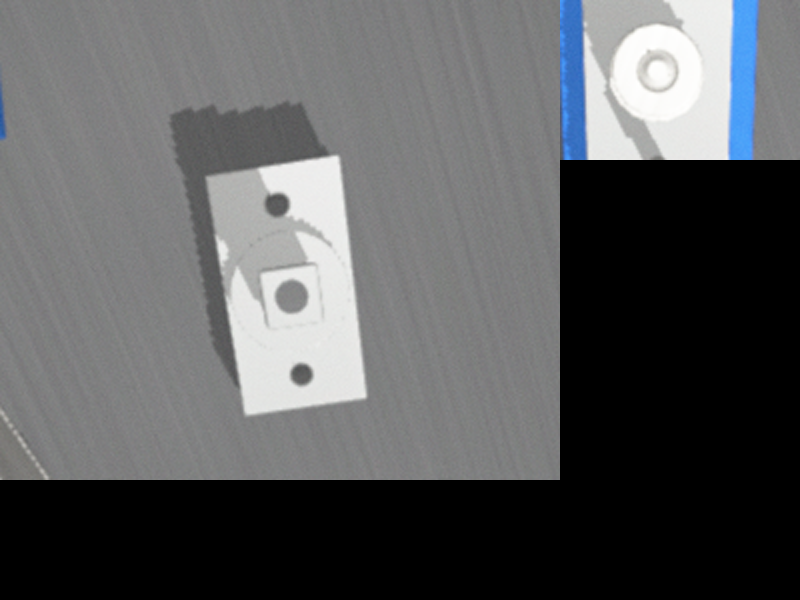

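The inset shows the washer concentric on the post. In the main crop the cover corners are (207,177), (339,156), (366,398) and (246,415), the holes (277,204) and (301,374), and the block top is centred at (292,296). Fitting the cover pose, with edges refined numerically.

```bash
cat > fit2.py <<'E'
from h import *
from scipy.optimize import least_squares
def fit(c,P,U,p0):
    P=np.array(P);U=np.array(U,float)
    def f(p):
        T=np.array([[np.cos(p[2]),-np.sin(p[2]),0],[np.sin(p[2]),np.cos(p[2]),0],[0,0,1]])
        return (proj(c,P@T.T+[p[0],p[1],p[3] if len(p)>3 else 0])-U).ravel()
    r=least_squares(f,p0,loss="soft_l1"); return r.x.round(4),f(r.x).reshape(-1,2).round(1).tolist()
E
python3 - <<'E'
from fit2 import *
c=load("w6"); o=[139.75,-.25]
P=[[.035,-.065,.03],[-.035,-.065,.03],[-.035,.065,.03],[.035,.065,.03],[0,-.046,.03],[0,.046,.03],[.014,-.014,.079],[-.014,-.014,.079],[-.014,.014,.079],[.014,.014,.079]]
U=np.array([[207,177],[339,156],[366,398],[246,415],[277,204],[301,374],[260.5,272],[318,263.5],[324,321.5],[268,329]])/2+o
for p0 in([.46,.26,-.35],[.46,.26,-.35,0]): print(*fit(c,P,U,p0))
# refined housing reference: post+washer in w5, refit by bright washer circle
d=load("w5"); g=cv2.cvtColor(d["color"],cv2.COLOR_BGR2GRAY)
h=(.5953,.0424,-.3515)
T=np.array([[np.cos(h[2]),-np.sin(h[2]),0],[np.sin(h[2]),np.cos(h[2]),0],[0,0,1]])
print("pred post tip, washer top, px",proj(d,np.array([[0,0,.06],[0,0,.056]])@T.T+[h[0],h[1],0]).round(1), "seen",[657/2-280+230,71/2+100])
print("block x edges at y=0 pred",proj(d,np.array([[.035,0,.032],[-.035,0,.032]])@T.T+[h[0],h[1],0]).round(1)); 
for r in(112,138):
    row=d["color"][r].astype(int); w=(row[:,2]>170); print(r,np.flatnonzero(np.diff(w.astype(int))))
E
```

```text
[ 0.4573  0.271  -0.2056] [[-0.3, -0.3], [0.2, -0.2], [0.3, 0.1], [-0.2, 0.2], [0.5, 0.1], [0.2, 0.2], [-1.1, -0.5], [-0.0, -0.8], [0.8, 0.4], [-0.4, 0.9]]
[ 0.4573  0.2711 -0.2058 -0.0022] [[0.0, 0.1], [0.1, 0.3], [0.1, -0.2], [-0.1, -0.2], [0.5, 0.4], [0.2, -0.1], [-1.0, -0.5], [-0.1, -0.7], [0.6, 0.3], [-0.3, 0.7]]
pred post tip, washer top, px [[278.6 135. ]
 [278.6 135. ]] seen [278.5, 135.5]
block x edges at y=0 pred [[241.8 134.6]
 [315.3 134.7]]
112 [ 88 106 241 268 270 315]
138 [ 96 114 242 252 253 314]
```

Both poses are consistent: cover (0.4573, 0.271, yaw −0.206) and housing (0.5953, 0.0424, yaw −0.3515), with the washer on axis. Aligning over the port block, then down.

```bash
python3 -m creep '{"commands":[{"x":-0.3,"y":-0.58,"z":-0.5,"rx":0,"ry":0,"rz":0.7},{"x":-0.29,"y":-0.575,"z":-0.8,"rx":0,"ry":0,"rz":0.69},{"x":0,"y":0,"z":-0.8,"rx":0,"ry":0,"rz":0},{"x":0,"y":0,"z":-0.3,"rx":0,"ry":0,"rz":0},{"x":0,"y":0,"z":0,"rx":0,"ry":0,"rz":0},{"x":0,"y":0,"z":0,"rx":0,"ry":0,"rz":0}]}' 0.2
```

```text
t: 16.75
tool_pos: [0.4581, 0.2727, 0.144]
tool_rot: [[-0.204, -0.979, 0.001], [-0.979, 0.204, 0.001], [-0.001, -0.001, -1.0]]
force: [-0.0, -0.0, 0.8]
width: 0.0527
grasp_force: 0.0
```

```bash
python3 -c "
from h import *
s=get_state();print(s['tool_pos'],np.arctan2(s['tool_rot'][0,0],-s['tool_rot'][1,0]),s['width'])"
```

```text
[0.45812796 0.27265323 0.143985  ] -0.2052731289098824 0.052731377022479244
```

```bash
python3 -m creep '{"commands":[{"x":-0.02,"y":-0.03,"z":-0.6,"rx":0,"ry":0,"rz":0},{"x":0,"y":0,"z":-0.6,"rx":0,"ry":0,"rz":0},{"x":0,"y":0,"z":-0.5,"rx":0,"ry":0,"rz":0},{"x":0,"y":0,"z":-0.3,"rx":0,"ry":0,"rz":0},{"x":0,"y":0,"z":0,"rx":0,"ry":0,"rz":0},{"x":0,"y":0,"z":0,"rx":0,"ry":0,"rz":0}]}'
python3 -m creep '{"commands":[{"x":0,"y":0,"z":0,"rx":0,"ry":0,"rz":0},{"x":0,"y":0,"z":0,"rx":0,"ry":0,"rz":0},{"x":0,"y":0,"z":0,"rx":0,"ry":0,"rz":0},{"x":0,"y":0,"z":0,"rx":0,"ry":0,"rz":0},{"x":0,"y":0,"z":0,"rx":0,"ry":0,"rz":0}]}' -1 50
```

```text
t: 17.5
tool_pos: [0.4571, 0.2715, 0.0638]
tool_rot: [[-0.204, -0.979, 0.001], [-0.979, 0.204, 0.001], [-0.001, -0.001, -1.0]]
force: [-0.4, -0.4, -0.5]
width: 0.0527
grasp_force: 0.0
t: 18.12
tool_pos: [0.4567, 0.2711, 0.0632]
tool_rot: [[-0.204, -0.979, 0.0], [-0.979, 0.204, 0.0], [-0.0, -0.0, -1.0]]
force: [-1.4, -0.3, 3.7]
width: 0.0277
grasp_force: 50.0
```

Gripped. Lift and carry above the dowels.

```bash
python3 -m creep '{"commands":[{"x":0,"y":0,"z":0.3,"rx":0,"ry":0,"rz":0},{"x":0,"y":0,"z":0.7,"rx":0,"ry":0,"rz":0},{"x":0,"y":0,"z":0.9,"rx":0,"ry":0,"rz":0},{"x":0.2,"y":-0.3,"z":0.7,"rx":0,"ry":0,"rz":-0.1},{"x":0.4,"y":-0.65,"z":0.2,"rx":0,"ry":0,"rz":-0.2},{"x":0.5,"y":-0.8,"z":0,"rx":0,"ry":0,"rz":-0.2},{"x":0.5,"y":-0.85,"z":0,"rx":0,"ry":0,"rz":-0.2},{"x":0.5,"y":-0.85,"z":0,"rx":0,"ry":0,"rz":-0.2},{"x":0.5,"y":-0.85,"z":0,"rx":0,"ry":0,"rz":-0.2},{"x":0.4,"y":-0.7,"z":0,"rx":0,"ry":0,"rz":-0.2}]}'
python3 -m creep '{"commands":[{"x":0.3,"y":-0.5,"z":0,"rx":0,"ry":0,"rz":-0.1},{"x":0.15,"y":-0.21,"z":0,"rx":0,"ry":0,"rz":0},{"x":0,"y":0,"z":0,"rx":0,"ry":0,"rz":0},{"x":0,"y":0,"z":0,"rx":0,"ry":0,"rz":0},{"x":0,"y":0,"z":0,"rx":0,"ry":0,"rz":0}]}'
python3 -c "
from h import *
s=get_state();print(s['tool_pos'],np.arctan2(s['tool_rot'][0,0],-s['tool_rot'][1,0]),s['width'],s['force'],s['wrist_torque'])"
```

```text
t: 19.38
tool_pos: [0.5764, 0.0694, 0.1747]
tool_rot: [[-0.336, -0.942, -0.002], [-0.942, 0.336, -0.0], [0.001, 0.001, -1.0]]
force: [-1.1, 0.4, -4.5]
width: 0.0278
grasp_force: 50.0
t: 20.0
tool_pos: [0.5942, 0.0433, 0.1751]
tool_rot: [[-0.344, -0.939, -0.0], [-0.939, 0.344, 0.0], [-0.0, 0.0, -1.0]]
force: [-0.5, 0.9, -4.9]
width: 0.028
grasp_force: 50.0
[0.59421232 0.04330954 0.1750557 ] -0.35087804790273375 0.028012942452755044 [-0.54966055  0.87490812 -4.91774981] [ 0.00432455 -0.00590173  0.06317598]
```

```bash
python3 -m creep '{"commands":[{"x":0.012,"y":-0.02,"z":-0.4,"rx":0,"ry":0,"rz":0},{"x":0,"y":0,"z":-0.4,"rx":0,"ry":0,"rz":0},{"x":0,"y":0,"z":-0.18,"rx":0,"ry":0,"rz":0},{"x":0,"y":0,"z":0,"rx":0,"ry":0,"rz":0},{"x":0,"y":0,"z":0,"rx":0,"ry":0,"rz":0}]}'
python3 -m creep '{"commands":[{"x":0,"y":0,"z":-0.1,"rx":0,"ry":0,"rz":0},{"x":0,"y":0,"z":-0.06,"rx":0,"ry":0,"rz":0},{"x":0,"y":0,"z":0,"rx":0,"ry":0,"rz":0}]}'
```

```text
t: 20.62
tool_pos: [0.5954, 0.0418, 0.136]
tool_rot: [[-0.345, -0.939, 0.001], [-0.939, 0.345, -0.0], [-0.0, -0.0, -1.0]]
force: [-0.4, 0.7, -5.1]
width: 0.0277
grasp_force: 50.0
t: 21.0
tool_pos: [0.5949, 0.0417, 0.1292]
tool_rot: [[-0.345, -0.939, -0.0], [-0.939, 0.345, -0.0], [0.0, 0.0, -1.0]]
force: [-0.5, -0.3, -5.2]
width: 0.0276
grasp_force: 50.0
```

```bash
python3 -m creep '{"commands":[{"x":0,"y":0.015,"z":-0.06,"rx":0,"ry":0,"rz":0},{"x":0,"y":0,"z":-0.06,"rx":0,"ry":0,"rz":0},{"x":0,"y":0,"z":0,"rx":0,"ry":0,"rz":0}]}'
python3 -m creep '{"commands":[{"x":0,"y":0,"z":-0.1,"rx":0,"ry":0,"rz":0},{"x":0,"y":0,"z":0,"rx":0,"ry":0,"rz":0}]}'
```

```text
t: 21.38
tool_pos: [0.5949, 0.0424, 0.1243]
tool_rot: [[-0.345, -0.939, -0.001], [-0.939, 0.345, -0.0], [0.0, 0.0, -1.0]]
force: [0.0, 0.2, -4.9]
width: 0.0276
grasp_force: 50.0
t: 21.62
tool_pos: [0.5948, 0.0423, 0.1201]
tool_rot: [[-0.345, -0.939, -0.001], [-0.939, 0.345, -0.0], [0.0, 0.001, -1.0]]
force: [-0.4, -0.5, -5.7]
width: 0.0277
grasp_force: 50.0
```

Past the tapers with no contact force. Continuing down to just above the face.

```bash
python3 -m creep '{"commands":[{"x":0,"y":0,"z":-0.15,"rx":0,"ry":0,"rz":0},{"x":0,"y":0,"z":-0.15,"rx":0,"ry":0,"rz":0},{"x":0,"y":0,"z":-0.15,"rx":0,"ry":0,"rz":0},{"x":0,"y":0,"z":-0.1,"rx":0,"ry":0,"rz":0},{"x":0,"y":0,"z":0,"rx":0,"ry":0,"rz":0}]}'
python3 -m creep '{"commands":[{"x":0,"y":0,"z":-0.06,"rx":0,"ry":0,"rz":0},{"x":0,"y":0,"z":0,"rx":0,"ry":0,"rz":0},{"x":0,"y":0,"z":0,"rx":0,"ry":0,"rz":0}]}'
```

```text
t: 22.25
tool_pos: [0.5948, 0.0423, 0.0981]
tool_rot: [[-0.345, -0.939, -0.001], [-0.939, 0.345, -0.0], [0.001, 0.001, -1.0]]
force: [0.1, -0.1, -4.3]
width: 0.0277
grasp_force: 50.0
t: 22.62
tool_pos: [0.5951, 0.0424, 0.0963]
tool_rot: [[-0.345, -0.939, 0.0], [-0.939, 0.345, 0.0], [-0.0, -0.0, -1.0]]
force: [-0.2, 0.0, -3.9]
width: 0.0274
grasp_force: 50.0
```

```bash
python3 -m creep '{"commands":[{"x":0,"y":0,"z":-0.03,"rx":0,"ry":0,"rz":0},{"x":0,"y":0,"z":0,"rx":0,"ry":0,"rz":0},{"x":0,"y":0,"z":0,"rx":0,"ry":0,"rz":0}]}'|grep -E "pos|force"
python3 -m creep '{"commands":[{"x":0,"y":0,"z":-0.02,"rx":0,"ry":0,"rz":0},{"x":0,"y":0,"z":0,"rx":0,"ry":0,"rz":0},{"x":0,"y":0,"z":0,"rx":0,"ry":0,"rz":0}]}'|grep -E "pos|force"
```

```text
tool_pos: [0.5953, 0.0424, 0.0952]
force: [-0.4, 0.8, -1.8]
grasp_force: 50.0
tool_pos: [0.5953, 0.0424, 0.0952]
force: [-3.3, 0.4, 4.0]
grasp_force: 50.0
```

Seated at 0.0952, as predicted. The stiffness is about 7 N/mm, so I'll press to ~15 N.

```bash
python3 -m creep '{"commands":[{"x":0,"y":0,"z":-0.03,"rx":0,"ry":0,"rz":0},{"x":0,"y":0,"z":0,"rx":0,"ry":0,"rz":0},{"x":0,"y":0,"z":0,"rx":0,"ry":0,"rz":0},{"x":0,"y":0,"z":0,"rx":0,"ry":0,"rz":0}]}'|grep -E "pos|force"
```

```text
tool_pos: [0.5953, 0.0424, 0.0952]
force: [-7.2, 1.0, 16.2]
grasp_force: 50.0
```

```bash
python3 -m creep '{"commands":[{"x":0,"y":0,"z":0,"rx":0,"ry":0,"rz":0},{"x":0,"y":0,"z":0,"rx":0,"ry":0,"rz":0},{"x":0,"y":0,"z":0,"rx":0,"ry":0,"rz":0},{"x":0,"y":0,"z":0,"rx":0,"ry":0,"rz":0}]}'
python3 -c "
from rig import *
print(hand_in())"
```

```text
t: 24.38
tool_pos: [0.5953, 0.0424, 0.0952]
tool_rot: [[-0.344, -0.939, 0.001], [-0.939, 0.344, 0.0], [-0.0, -0.001, -1.0]]
force: [-8.1, 0.5, 14.6]
width: 0.0278
grasp_force: 50.0
the job is handed in; nothing more can be done
None
```

The collar and washer are home on the post, the cover is seated flush over the dowels, still gripped and pressed at about 15 N, and I handed the job in at 24.4 s; no verdict came back.

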